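Set the waxed inkstone to dry on its rack

TASK

Lift the drying rack by its upright handle until its board is at least 10 cm above the table, tip it gently so that the free-running trolley with the freshly waxed inkstone rolls to the middle, and keep the white line of the trolley over the red band for 4 seconds with the rack held up there. Then set the rack down softly, centred and square on the cork-topped drying stand, and let go, with the trolley at rest and its white line still over the red band. Do not touch the stone or its trolley, never let the trolley run into the end posts, and leave the other things on the bench where they are.

Things in the scene. Friction and masses are not known exactly. Their poses are not given: they have to be found in the camera images.
- rack: Drying rack, 0.68 kg nominal in all. Pale board 120 (x) x 300 (y) x 12 mm; origin at the centre of its underside, z up, y along the rods. Two steel rods run along y at x = -0.5 and +40.5 mm, 24 mm above the underside, and carry a trolley that rolls along y. It stands flat on the table at the start, handle towards the robot.
- handle (a point): Grip point on the rack's handle, an upright wooden plate in one piece with the rack: 16 mm thick (x), 80 mm wide (y), top 140 mm above the rack's underside. This point: rack x = -42, y = 0, z = 118 mm, so 22 mm below the top edge. Fingers close along the rack's x. The stone (top 72 mm above the underside) lies on the far side of the handle.
- red_band (a point): Middle of the red band painted across the rack's board: rack x = 20, y = 0, z = 50 mm, where the trolley's mark is when the trolley is in the middle. The band is 50 mm wide, rack y = -25 to +25 mm.
- trolley (a joint): Position (m) of the trolley along the rods: its white line's y in the rack; 0 = over the middle of the red band. Starts at rest at +0.035 to +0.065; hits an end post at +-0.095. Rolls almost freely: 5.4 m/s2 per rad of rack tilt about rack x, to the lower end, and 0.56 of the rack's own acceleration, backwards. Drag: about 0.003 rad of tilt plus 0.22 m/s2 per m/s.
- mark (a point): Point on the trolley, on its white middle line: rack x = 20, z = 50 mm, rack y = joint value. The trolley is yellow, 64 (x) x 76 (y) mm, and moves in one piece with the stone.
- wet_stone: The waxed dark-green inkstone on the trolley, fixed to it: 54 (x) x 66 (y) mm, top 22 mm above its origin, which is at the point mark; a white line runs across its middle. Stone and trolley together weigh 0.20 kg nominal.
- stand: Drying stand, fixed: wooden block 170 (x) x 340 (y) x 40 mm with a flat cork top 40 mm above its origin, which is the centre of its underside. y is its long side. May stand to the left or to the right of the rack.
- inkstone_a: Finished dark inkstone lying at the back of the bench, 100 x 130 x 30 mm, origin at the centre of its underside. Bystander.
- inkstone_b: Finished dark inkstone lying at the back of the bench, 90 x 120 x 26 mm, origin at the centre of its underside. Bystander.
- inkstone_c: Finished dark inkstone at the left side of the bench, 120 x 100 x 30 mm, origin at the centre of its underside. Bystander.
- tea_tin: Brass-coloured tea tin standing at the back, 66 mm diameter, 110 mm high, origin at the centre of its underside. Bystander.
- steel_mug: Steel mug standing at the right side, 76 mm diameter, 85 mm high, origin at the centre of its underside. Bystander.
- chisel: Chisel with a wooden handle lying at the right side, 190 mm long, handle towards its -x. Bystander.

How it is judged:
By the outcome, as a careful person would: the job done as asked, in the order asked, and still so for the second after the job is handed in, with the robot touching nothing.
It also fails if it takes over 61 s, if anything falls off the work surface, if the arm or the gripper's body presses on something with over 40 N, if the wrist force passes 120 N, or if a joint passes its speed limit or range.

ROBOT

A 7-joint arm with a two-finger parallel gripper is mounted at the origin on the work surface. World frame = base frame: x ahead of the robot, y to its left, z up, the work surface at z = 0. Lengths are in m, angles in rad, forces in N, time in s.
With the tool pointing down it reaches from about 0.4 to 0.85 m from the base axis. Payload 10.4 kg.
Tool frame: the origin (TCP) lies at the very end of the fingers, on their centre line; the grasp point (between the pads) lies 19 mm behind it (manip.grip_point_offset is the distance from the TCP to the grasp point, in m); z points along the fingers, y is the line along which they close (so a half turn about z gives the same grasp; the last joint's range is limited). The gripper opens to 85 mm and grips with 20 to 120 N. Pads are 22 mm wide; open, the fingers measure 114 mm over their backs; the gripper's body (76 mm by 85 mm) begins 54 mm behind the grasp point. The pads swing forward as they close: fully open they stand 13 mm farther back than shut.
Start: joints at [-1.252, 0.332, -0.065, 1.46, 0.022, 1.35, -0.088], TCP at [0.209, 0.589, 0.231] pointing down, gripper open.
Joint ranges: [-2.6, 2.6], [-0.5, 2.12], [-1.47, 1.34], [0.16, 2.42], [-1.27, 4.41], [0.06, 2.06], [-2.6, 2.6]. Speed limits (rad/s): [2.22, 2.22, 2.79, 2.79, 3.14, 3.14, 3.14].

INTERFACE

Orientations are given as a unit quaternion [x, y, z, w].
In Python, from workcell import manip gives the robot as it stands. The module is installed in compiled form; this text tells all that it offers.
- The arm moves only by the tool step_arm, never from a script. Its argument "moves" is a list of rows, each a list of 7 numbers: the closure, from 0 (fully open) to 1 (shut), then the shift along the world's x, y, z in mm, then the turn, a rotation vector about the world's x, y, z in rad. In form: [[grip, tx, ty, tz, ax, ay, az], ...]. A call has 1 to 10 rows; each row is the pose to reach, as a shift and turn from the pose commanded when the call began; what a row does not reach only later rows make up. A row lasts 1/10 s, in which the tool goes at most 50 mm and 8.59 degrees, less where a joint would pass 70% of its speed; a pose out of reach is approached as far as the arm can. A call with a gripper value outside its range is refused whole. The fingers move at their own pace and stop on an object; "grip_force" is the grip in N (left out, the last holds). Time passes only in rows, so rows that repeat a pose let the fingers close. It gives the time, the measured TCP pose, the force, the opening and the grip force at its end, in the units of the state.
- manip.get_obs(): the state, without advancing time (a new reading comes with each control period).
- manip.camera(name): name is "side" or "top"; returns a dict with "image" (400x640x3 uint8, blue, green, red), "K" (3x3 intrinsics, pixels), "rvec" (rotation vector, rad) and "tvec" (3), from world to camera coordinates, as OpenCV has them. Camera axes: x right, y down, z forward; pixel columns grow to the right and rows downward; lengths in m; the calibration is good to about 2 mm. A picture is of the moment at which its call begins. There is no depth.
- manip.hand_in(): hands the job in; it is judged then, once.
The state is a dict: "clock": time; "joint_pos": joint angles; "joint_velocities": joint speeds; "tau": joint torques, N m; "position": TCP position; "ee_rot": TCP orientation; "ft_force": force on the tool from outside, world axes, zero at the start; "torque": the same for the moment, N m; "grip_width": opening from 0.0 (shut) to 1.0 (fully open); "grasp_force": force on a finger pad.
Only numpy, scipy, OpenCV 4.12 (cv2) and the standard library are available. Lean on these libraries where they do the work, as an engineer would, in place of code of your own. Each camera call takes 0.05 s, during which the arm holds its last target. There are 200 camera calls.

## Working session

There is one attempt and no reset: what is moved stays moved. The work goes in short steps, Python scripts to look and compute and a tool call to move; the robot and the scene stay as the last step left them, time stands still between calls to the robot, and variables do not carry over. Pictures are saved under pics/ and viewed, at most 10 in all, crops included, and the job is handed in when it is done.

Besides the shell and the picture viewer there is one more tool, called in YAML: its name, and indented under it one key for each argument. step_arm: Moves the arm, as the interface text tells. Its arguments: {"type":"object","properties":{"moves":{"type":"array","items":{"type":"array","items":{"type":"number"}}},"grip_force":{"type":"number"}},"required":["moves"]}

```bash
mkdir -p pics; cat > h.py <<'E'
import numpy as np, cv2
from workcell import manip
def cam(n):
    c=manip.camera(n); return c
def ray(c,uv,z):
    R,_=cv2.Rodrigues(np.array(c['rvec'],float)); t=np.array(c['tvec'],float).ravel()
    d=R.T@np.linalg.inv(c['K'])@np.array([uv[0],uv[1],1.]); o=-R.T@t
    return o+d*(z-o[2])/d[2]
def proj(c,p):
    return cv2.projectPoints(np.array(p,float).reshape(-1,3),np.array(c['rvec'],float),np.array(c['tvec'],float),np.array(c['K'],float),None)[0].reshape(-1,2)
E
python3 - <<'E'
from h import *
for n in ('top','side'):
    c=cam(n); cv2.imwrite(f'pics/{n}0.png',c['image'])
    R,_=cv2.Rodrigues(np.array(c['rvec'],float)); print(n,-R.T@np.array(c['tvec']).ravel(),c['K'][0])
o=manip.get_obs(); print(o); print(manip.grip_point_offset)
E
```

```text
top [ 0.38226789 -0.02267445  1.41286494] [379.90442367   0.         322.03856104]
side [ 0.41626366 -1.01910612  1.16146457] [365.81361548   0.         316.54064562]
{'clock': 0.1, 'joint_pos': array([-1.25158459,  0.33279624, -0.0646606 ,  1.46085213,  0.02162885,
        1.34986016, -0.08850668]), 'joint_velocities': array([ 4.18297608e-05, -2.23199436e-03,  1.21232518e-03, -1.72674593e-03,
       -1.07751333e-03,  8.99657951e-05, -4.15652240e-04]), 'tau': array([ 1.14826409e-03, -6.26748276e+01,  4.87609324e-02, -3.92420948e+01,
        1.62888563e-02,  6.99712764e-03, -2.65371810e-06]), 'position': array([0.20942283, 0.58853133, 0.23060563]), 'ee_rot': array([ 1.70084166e-01,  9.85429350e-01, -6.07453197e-04, -5.68973787e-05]), 'ft_force': array([ 0.21672639,  0.62903708, -0.48368557]), 'torque': array([0.06232913, 0.01179773, 0.0019004 ]), 'grasp_force': 0.0, 'grip_width': 0.9998664029254921}
0.0187
```

View pics/top0.png

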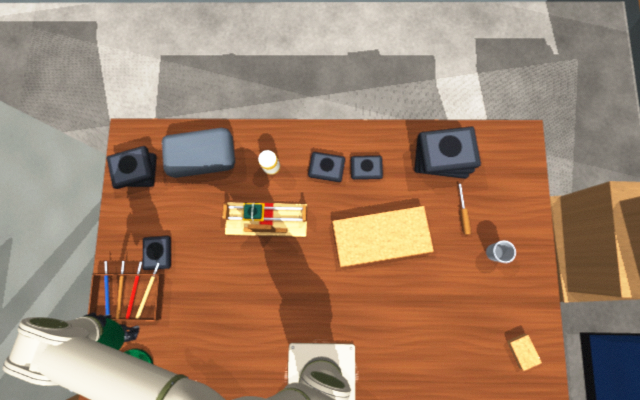

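View pics/side0.png

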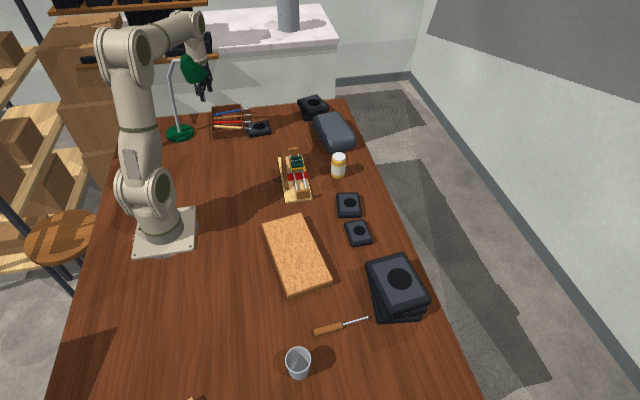

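The top view shows the rack near (265,219) with its handle toward the robot, the trolley at its left (+y), and the stand near (383,237). I'll enlarge both views of the two.

```bash
python3 - <<'E'
import cv2,numpy as np
a=cv2.imread('pics/top0.png'); s=cv2.imread('pics/side0.png')
A=cv2.resize(a[195:275,215:315],None,fx=5,fy=5,interpolation=cv2.INTER_CUBIC)
B=cv2.resize(s[140:210,260:330],None,fx=5,fy=5,interpolation=cv2.INTER_CUBIC)
im=np.zeros((400,500+350,3),np.uint8); im[:,:500]=A; im[:350,500:]=B
cv2.imwrite('pics/crop1.png',im[:, :800])
S=cv2.resize(a[200:275,325:440],None,fx=6,fy=6,interpolation=cv2.INTER_CUBIC); cv2.imwrite('pics/crop2.png',S)
E
```

```text
(no output)
```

View pics/crop1.png

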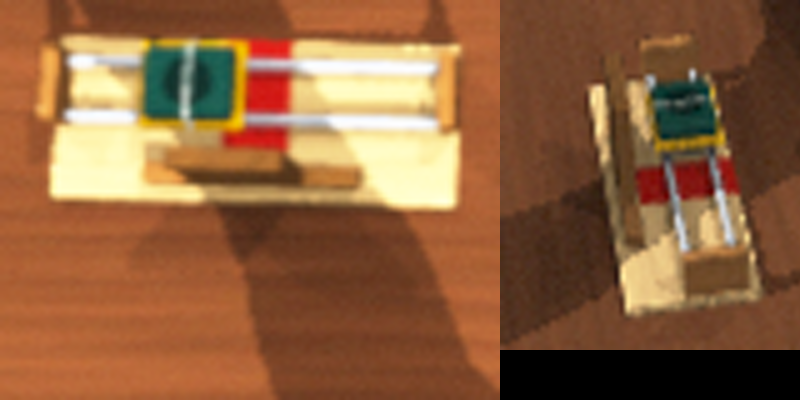

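View pics/crop2.png

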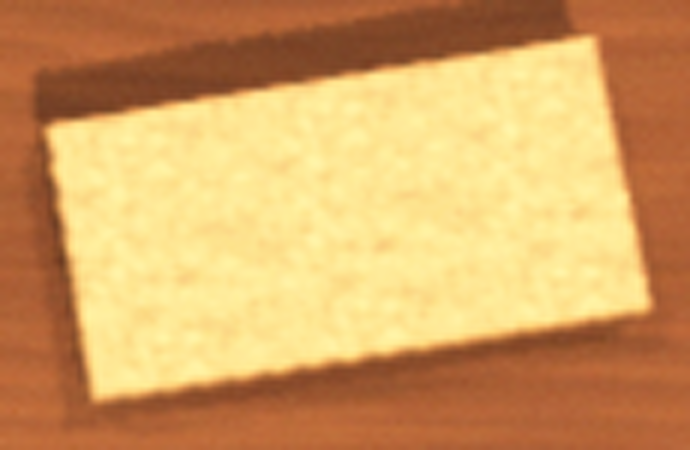

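Enlarged, the board corners are near (50,204), (458,208), (460,44) and (62,38), and the stone's line is at (188,80). The stand-top corners are (45,127), (597,37), (652,310) and (93,402).

```bash
python3 - <<'E'
from h import *
c=cam('top'); s=cam('side')
f=lambda p,k,o:((p[0]+.5)/k-.5+o[0],(p[1]+.5)/k-.5+o[1])
def rect(P,z,dim,name):
    W=np.array([ray(c,f(p,*P[1]),z) for p in P[0]])[:,:2]
    print(name,W.round(4).tolist(),'sides',np.linalg.norm(W-np.roll(W,-1,0),axis=1).round(4))
    # order: near-left, near-right, far-right, far-left ; model in (x,y)
    M=np.array([[-dim[0],dim[1]],[-dim[0],-dim[1]],[dim[0],-dim[1]],[dim[0],dim[1]]])/2
    A=W-W.mean(0); H=M.T@A; a=np.arctan2(H[0,1]-H[1,0],H[0,0]+H[1,1])
    print(' centre',W.mean(0).round(4),'yaw',a.round(4)); return W.mean(0),a
r,ra=rect(([(50,204),(458,208),(460,44),(62,38)],(5,(215,195))),.012,(.12,.3),'rack')
st,sa=rect(([(93,402),(652,310),(597,37),(45,127)],(6,(325,200))),.04,(.17,.34),'stand')
R=lambda a:np.array([[np.cos(a),-np.sin(a)],[np.sin(a),np.cos(a)]])
def P(o,a,z0,p): return np.r_[o+R(a)@np.array(p[:2]),p[2]+z0]
m=ray(c,f((188,80),5,(215,195)),.072)[:2]; print('mark rack',R(ra).T@(m-r))
print('handle',P(r,ra,0,(-.042,0,.118)),'handle on stand',P(st,sa,.04,(-.042,0,.118)))
for n,cc,im in(('top',c,c['image'].copy()),('side',s,s['image'].copy())):
    for o,a,z0,L in((r,ra,0,[(x,y,.012) for x,y in((-.06,.15),(-.06,-.15),(.06,-.15),(.06,.15))]),(st,sa,.04,[(x,y,0) for x,y in((-.085,.17),(-.085,-.17),(.085,-.17),(.085,.17))]),(r,ra,0,[(x,y,.14) for x,y in((-.05,.04),(-.05,-.04),(-.034,-.04),(-.034,.04))])):
        q=proj(cc,[P(o,a,z0,l) for l in L]); cv2.polylines(im,[np.round(q*16).astype(int)],True,(255,0,255),1,cv2.LINE_AA,4)
        print(n,q.round(1).tolist())
    if n=='top': A=cv2.resize(im[195:275,215:445],None,fx=3.4,fy=3.4,interpolation=cv2.INTER_NEAREST)
    else: B=cv2.resize(im[135:305,245:345],None,fx=2,fy=2,interpolation=cv2.INTER_NEAREST)
X=np.zeros((600,800,3),np.uint8); X[:A.shape[0],:A.shape[1]]=A; B=B[:328]; X[272:272+B.shape[0],:B.shape[1]]=B
cv2.imwrite('pics/ov.png',X)
E
```

```text
rack [[0.4934, 0.3637], [0.4931, 0.0614], [0.6156, 0.0621], [0.618, 0.3615]] sides [0.3023 0.1226 0.2995 0.1247]
 centre [0.555  0.2122] yaw -0.0048
stand [[0.384, -0.0627], [0.4412, -0.3946], [0.6053, -0.3681], [0.5477, -0.0334]] sides [0.3368 0.1663 0.3396 0.1663]
 centre [ 0.4946 -0.2147] yaw 0.1702
mark rack [0.02288183 0.04074942]
handle [0.51302041 0.21240261 0.118     ] handle on stand [ 0.45316116 -0.221822    0.158     ]
top [[225.0, 234.8], [305.9, 235.9], [306.6, 203.7], [226.9, 202.8]]
top [[339.8, 267.2], [433.8, 251.7], [424.0, 205.3], [331.9, 220.3]]
top [[247.4, 229.1], [271.1, 229.4], [271.3, 224.6], [247.6, 224.3]]
side [[276.9, 157.0], [285.0, 201.3], [312.4, 197.5], [301.3, 154.0]]
side [[260.8, 222.8], [286.9, 295.2], [333.3, 279.5], [301.1, 211.4]]
side [[279.8, 150.2], [282.1, 161.9], [285.8, 161.4], [283.4, 149.7]]
```

View pics/ov.png

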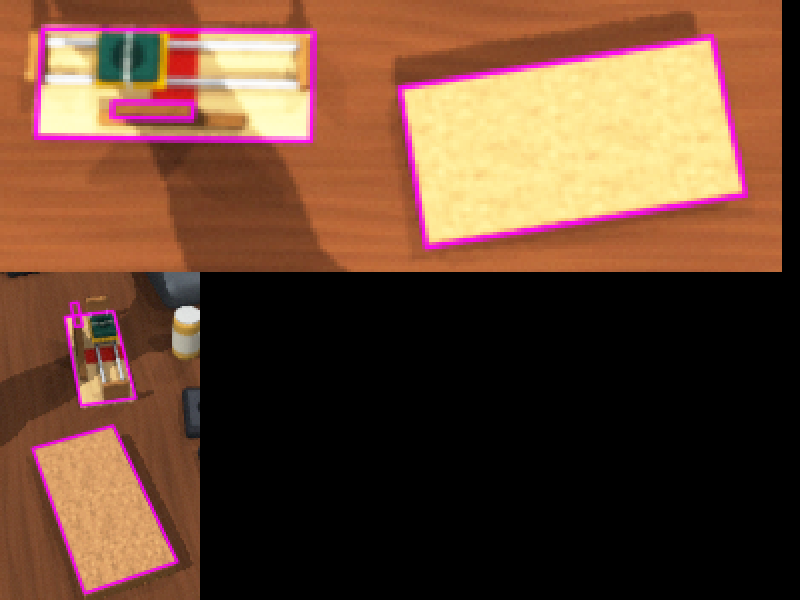

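Both overlays fit: the sides agree within 4 mm, and the rack and stand outlines match in both views. The trolley is at about +0.041. I'm moving to above the handle.

step_arm:
  moves:
    - [0,30,-38,-3,0,0,-0.12]
    - [0.2,65,-80,-7,0,0,-0.26]
    - [0.4,100,-124,-10,0,0,-0.4]
    - [0.4,135,-167,-13,0,0,-0.54]
    - [0.4,170,-210,-17,0,0,-0.68]
    - [0.4,205,-253,-20,0,0,-0.82]
    - [0.4,240,-296,-24,0,0,-0.96]
    - [0.4,270,-334,-27,0,0,-1.09]
    - [0.4,292,-362,-29,0,0,-1.18]
    - [0.4,303.6,-376.1,-30,0,0,-1.234]
  grip_force: 110

```text
clock: 1.2
position: [0.5147, 0.2093, 0.2013]
ee_rot: [0.711, 0.703, 0.0, 0.0]
ft_force: [-0.1, 0.4, -0.5]
grip_width: 0.602
grasp_force: 0.0
```

step_arm:
  moves:
    - [0.4,0,0,0,0,0,0]
    - [0.4,0,0,0,0,0,0]
    - [0.4,0,0,0,0,0,0]

```text
clock: 1.5
position: [0.5123, 0.2141, 0.2012]
ee_rot: [0.708, 0.706, 0.0, -0.0]
ft_force: [-0.8, 0.2, -0.1]
grip_width: 0.598
grasp_force: 0.0
```

step_arm:
  moves:
    - [0.4,0,-1,-12,0,0,0]
    - [0.4,0,-1,-30,0,0,0]
    - [0.4,0,-1,-50,0,0,0]
    - [0.4,0,-1,-70,0,0,0]
    - [0.4,0,-1,-85,0,0,0]
    - [0.4,0,-1,-95,0,0,0]
    - [0.4,0,-1,-100,0,0,0]
    - [0.4,0,-1,-100,0,0,0]
    - [0.4,0,-1,-100,0,0,0]

```text
clock: 2.4
position: [0.5133, 0.2121, 0.1018]
ee_rot: [0.709, 0.705, 0.0, 0.0]
ft_force: [0.0, -0.3, 0.4]
grip_width: 0.599
grasp_force: 0.0
```

```bash
python3 - <<'E'
from h import *
c=cam('top'); s=cam('side'); o=manip.get_obs(); print(o['position'],o['ee_rot'],o['ft_force'])
A=cv2.resize(c['image'][190:250,210:320],None,fx=4,fy=4,interpolation=cv2.INTER_CUBIC)
B=cv2.resize(s['image'][130:210,260:330],None,fx=5,fy=5,interpolation=cv2.INTER_CUBIC)
X=np.zeros((400,800,3),np.uint8);X[:240,:440]=A;X[:,440:790]=B;cv2.imwrite('pics/g.png',X)
E
```

```text
[0.51350336 0.21203384 0.10207489] [7.08850695e-01 7.05358214e-01 6.77953199e-04 1.53742167e-04] [-0.90205454 -0.79284817 -1.04315509]
```

View pics/g.png

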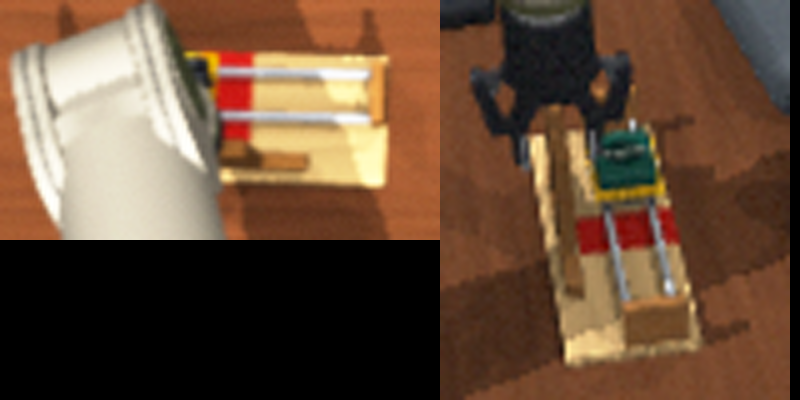

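The fingers straddle the handle plate and clear the stone. In the side crop the stone is at about (627,157). The top view is blocked by the arm, so I'll track with the side camera. Closing now.

step_arm:
  moves:
    - [0.5,0,0,0,0,0,0]
    - [0.6,0,0,0,0,0,0]
    - [0.7,0,0,0,0,0,0]
    - [0.8,0,0,0,0,0,0]
    - [0.9,0,0,0,0,0,0]
    - [1,0,0,0,0,0,0]
    - [1,0,0,0,0,0,0]
    - [1,0,0,0,0,0,0]
    - [1,0,0,0,0,0,0]
  grip_force: 110

```text
clock: 3.4
position: [0.5135, 0.2118, 0.1016]
ee_rot: [0.709, 0.705, 0.0, 0.0]
ft_force: [2.8, 0.4, 3.3]
grip_width: 0.175
grasp_force: 107.6
```

```bash
cat > t.py <<'E'
from h import *
from scipy.optimize import brentq
from scipy.spatial.transform import Rotation as Ro
import json,os
def mask(im):
    b,g,r=[im[...,i].astype(int) for i in range(3)]
    m=((g-r>18)&(g>30)).astype(np.uint8); return m
def rackpose(o):
    # handle grip point (rack -.042,0,zg) at TCP+offset; zg stored at grasp
    q=o['ee_rot']; R=Ro.from_quat(q).as_matrix()
    Rr=np.column_stack([R[:,1],R[:,0],-R[:,2]]) # rack x=tool y, rack y=tool x, z=-tool z
    return Rr
def est(pr=True,base=None):
    s=cam('side'); o=manip.get_obs(); R=rackpose(o)
    g=json.load(open('g.json')) if os.path.exists('g.json') else dict(v=[-.042,0,.102],Q=np.eye(3).tolist())
    Rk=R@np.array(g['Q']); p0=o['position']-Rk@np.array(g['v'])
    P=lambda L:proj(s,(np.array(L)@Rk.T)+p0)
    im=s['image']; m=mask(im)
    c0=P([[.02,0,.06]])[0].astype(int); k=np.zeros_like(m); k[max(0,c0[1]-30):c0[1]+30,max(0,c0[0]-25):c0[0]+25]=1
    m*=k; M=cv2.moments(m,True); cen=np.array([M['m10'],M['m01']])/M['m00']
    box=lambda q:[[.02+a*.027,q+b*.033,z] for a in(-1,1) for b in(-1,1) for z in(.055,.072)]
    def hc(q):
        h=cv2.convexHull(P(box(q)).astype(np.float32)); mm=cv2.moments(h); return np.array([mm['m10'],mm['m01']])/mm['m00']
    d=hc(.05)-hc(-.05); d/=np.linalg.norm(d)
    q=brentq(lambda q:(hc(q)-cen)@d,-.2,.2)
    print('t%.2f q=%.4f perp%.1f n%d'%(o['clock'],q,(hc(q)-cen)@[-d[1],d[0]],M['m00']),'pos',o['position'].round(4),'rv',Ro.from_matrix(rackpose(o)).as_rotvec().round(4),'F',o['ft_force'].round(1),'M',o['torque'].round(2),'gf',round(o['grasp_force'],1),'jv',np.abs(o['joint_velocities']).max().round(3))
    return s,o,P,q
E
python3 -c "
from t import *
est()
s=dict(cam('side')); 
im=cv2.imread('pics/side0.png'); m=mask(im)[145:180,280:310]; print(m.sum(), np.argwhere(m).mean(0)+[145,280])
"
```

```text
t3.45 q=0.0417 perp-0.2 n98 pos [0.5135 0.2118 0.1016] rv [ 0.0003 -0.0009 -0.0052] F [ 1.8 -1.7  3.1] M [-0.11 -0.46 -0.15] gf 107.6 jv 0.002
96 [161.8125     296.41666667]
```

step_arm:
  moves:
    - [1,0,0,1,0,0,0]
    - [1,0,0,3,0,0,0]
    - [1,0,0,6,0,0,0]
    - [1,0,0,11,0,0,0]
    - [1,0,0,17,0,0,0]
    - [1,0,0,23,0,0,0]
    - [1,0,0,29,0,0,0]
    - [1,0,0,34,0,0,0]
    - [1,0,0,38,0,0,0]
    - [1,0,0,40,0,0,0]

```text
clock: 4.5
position: [0.5132, 0.2118, 0.1418]
ee_rot: [0.709, 0.705, 0.0, 0.0]
ft_force: [-0.4, 0.4, -6.8]
grip_width: 0.177
grasp_force: 107.2
```

```bash
python3 -c "
from t import *
est()"
```

```text
t4.55 q=0.0409 perp0.1 n107 pos [0.5133 0.2119 0.1419] rv [ 0.0004 -0.0006 -0.0051] F [-0.2  0.3 -6.3] M [-0.1   0.3   0.02] gf 107.2 jv 0.013
```

step_arm:
  moves:
    - [1,0,0,2,0,0,0]
    - [1,0,0,7,0,0,0]
    - [1,0,0,15,0,0,0]
    - [1,0,0,27,0,0,0]
    - [1,0,0,41,0,0,0]
    - [1,0,0,55,0,0,0]
    - [1,0,0,69,0,0,0]
    - [1,0,0,81,0,0,0]
    - [1,0,0,90,0,0,0]
    - [1,0,0,95,0,0,0]

```text
clock: 5.55
position: [0.5133, 0.2119, 0.2374]
ee_rot: [0.709, 0.705, 0.001, 0.0]
ft_force: [0.3, -0.4, -6.4]
grip_width: 0.175
grasp_force: 107.6
```

step_arm:
  moves:
    - [1,0,0,1,0,0,0]
    - [1,0,0,1,0,0,0]
    - [1,0,0,1,0,0,0]

```text
clock: 5.85
position: [0.5128, 0.2116, 0.2367]
ee_rot: [0.709, 0.705, -0.001, -0.0]
ft_force: [0.2, -0.5, -5.6]
grip_width: 0.171
grasp_force: 107.6
```

```bash
python3 -c "
from t import *
est()"
```

```text
t5.90 q=0.0416 perp-0.1 n112 pos [0.5128 0.2117 0.2367] rv [-0.0006  0.0008 -0.005 ] F [ 0.7 -0.7 -5.7] M [-0.07  0.24  0.01] gf 107.6 jv 0.002
```

step_arm:
  moves:
    - [1,0,0,0,0.01,0,0]
    - [1,0,0,0,0.02,0,0]
    - [1,0,0,0,0.02,0,0]
    - [1,0,0,0,0.02,0,0]
    - [1,0,0,0,0.02,0,0]
    - [1,0,0,0,0.01,0,0]
    - [1,0,0,0,0,0,0]
    - [1,0,0,0,-0.005,0,0]
    - [1,0,0,0,-0.005,0,0]

```text
clock: 6.8
position: [0.513, 0.2122, 0.2372]
ee_rot: [0.709, 0.706, -0.002, 0.002]
ft_force: [0.5, -0.4, -6.9]
grip_width: 0.172
grasp_force: 107.4
```

```bash
python3 -c "
from t import *
est();est()"
```

```text
t6.85 q=0.0046 perp0.0 n110 pos [0.513  0.212  0.2373] rv [-0.005  -0.0001 -0.0046] F [-0.3 -0.8 -6.7] M [-0.    0.29 -0.01] gf 107.4 jv 0.005
t6.90 q=0.0031 perp0.1 n110 pos [0.5131 0.2119 0.2373] rv [-0.005  -0.0001 -0.0049] F [ 0.2 -0.1 -6. ] M [0.06 0.23 0.05] gf 107.4 jv 0.003
```

step_arm:
  moves:
    - [1,0,0,0,-0.015,0,0]
    - [1,0,0,0,-0.01,0,0]
    - [1,0,0,0,0.005,0,0]

```text
clock: 7.2
position: [0.5129, 0.2124, 0.2372]
ee_rot: [0.709, 0.706, 0.0, -0.0]
ft_force: [0.2, 0.6, -6.1]
grip_width: 0.175
grasp_force: 107.4
```

```bash
python3 -c "
from t import *
for i in range(4): est()"
```

```text
t7.25 q=-0.0029 perp0.1 n113 pos [0.5132 0.2115 0.2374] rv [ 0.002  -0.0002 -0.0054] F [ 0.6 -1.  -6.5] M [-0.19  0.31 -0.05] gf 107.5 jv 0.025
t7.30 q=-0.0028 perp0.1 n115 pos [0.5132 0.2112 0.2374] rv [ 0.0009 -0.0002 -0.0059] F [-0.3 -1.2 -5.4] M [-0.    0.23  0.  ] gf 107.5 jv 0.015
t7.35 q=-0.0018 perp0.0 n113 pos [0.5132 0.2112 0.2374] rv [ 0.0003 -0.0002 -0.0059] F [-1.1 -0.1 -6. ] M [ 0.04  0.33 -0.07] gf 107.5 jv 0.005
t7.40 q=-0.0020 perp0.1 n111 pos [0.5132 0.2114 0.2374] rv [ 0.0002 -0.0002 -0.0057] F [-0.5 -0.2 -6.6] M [-0.03  0.29 -0.01] gf 107.5 jv 0.005
```

Excellent: the trolley is stopped near the middle. Holding over 4 s.

step_arm:
  moves:
    - [1,0,0,0,0,0,0]
    - [1,0,0,0,0,0,0]
    - [1,0,0,0,0,0,0]
    - [1,0,0,0,0,0,0]
    - [1,0,0,0,0,0,0]
    - [1,0,0,0,0,0,0]
    - [1,0,0,0,0,0,0]
    - [1,0,0,0,0,0,0]

```text
clock: 8.2
position: [0.5131, 0.2118, 0.2374]
ee_rot: [0.709, 0.705, 0.0, 0.0]
ft_force: [0.6, -0.5, -6.5]
grip_width: 0.174
grasp_force: 107.5
```

```bash
python3 -c "
from t import *
s,o,P,q=est()
im=s['image'].copy()
for L in ([(x,y,.012) for x,y in((-.06,.15),(-.06,-.15),(.06,-.15),(.06,.15))],):
  cv2.polylines(im,[np.round(P(L)*16).astype(int)],True,(255,0,255),1,cv2.LINE_AA,4)
u,v=P([[.02,0,.05]])[0].astype(int)
X=np.hstack([cv2.resize(i[v-40:v+40,u-35:u+35],None,fx=5.5,fy=5.5,interpolation=cv2.INTER_CUBIC) for i in (s['image'],im)])
cv2.imwrite('pics/hold.png',X)"
```

```text
t8.25 q=-0.0016 perp-0.1 n111 pos [0.5131 0.2118 0.2373] rv [ 0.     -0.0001 -0.005 ] F [ 0.2 -0.2 -7.5] M [-0.01  0.24 -0.06] gf 107.5 jv 0.002
```

View pics/hold.png

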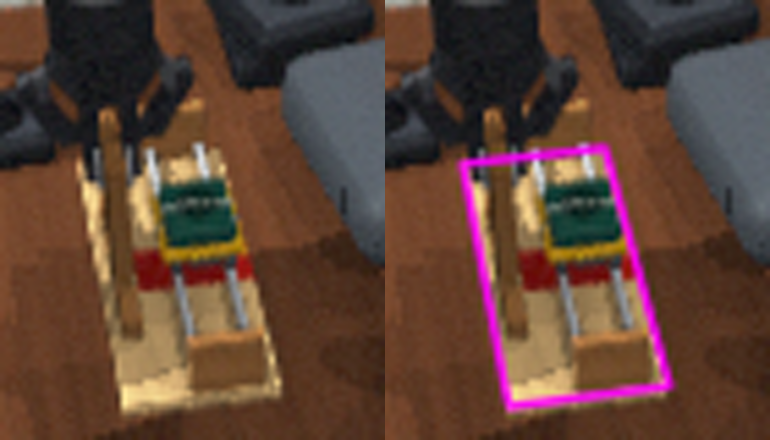

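The stone at about (197,212) sits over the red band, with the band showing in front of the trolley by parallax, and the board outline matches within 1 px. Finishing the hold.

step_arm:
  moves:
    - [1,0,0,0,0,0,0]
    - [1,0,0,0,0,0,0]
    - [1,0,0,0,0,0,0]
    - [1,0,0,0,0,0,0]
    - [1,0,0,0,0,0,0]
    - [1,0,0,0,0,0,0]
    - [1,0,0,0,0,0,0]
    - [1,0,0,0,0,0,0]
    - [1,0,0,0,0,0,0]
    - [1,0,0,0,0,0,0]

```text
clock: 9.25
position: [0.5131, 0.2118, 0.2373]
ee_rot: [0.709, 0.705, 0.0, 0.0]
ft_force: [0.6, 0.1, -6.3]
grip_width: 0.173
grasp_force: 107.5
```

step_arm:
  moves:
    - [1,0,0,0,0,0,0]
    - [1,0,0,0,0,0,0]
    - [1,0,0,0,0,0,0]
    - [1,0,0,0,0,0,0]
    - [1,0,0,0,0,0,0]
    - [1,0,0,0,0,0,0]
    - [1,0,0,0,0,0,0]
    - [1,0,0,0,0,0,0]
    - [1,0,0,0,0,0,0]
    - [1,0,0,0,0,0,0]

```text
clock: 10.25
position: [0.5131, 0.2118, 0.2373]
ee_rot: [0.709, 0.705, 0.0, 0.0]
ft_force: [-0.3, -0.1, -5.7]
grip_width: 0.171
grasp_force: 107.5
```

step_arm:
  moves:
    - [1,0,0,0,0,0,0]
    - [1,0,0,0,0,0,0]
    - [1,0,0,0,0,0,0]
    - [1,0,0,0,0,0,0]
    - [1,0,0,0,0,0,0]
    - [1,0,0,0,0,0,0]
    - [1,0,0,0,0,0,0]
    - [1,0,0,0,0,0,0]
    - [1,0,0,0,0,0,0]
    - [1,0,0,0,0,0,0]

```text
clock: 11.25
position: [0.5131, 0.2118, 0.2373]
ee_rot: [0.709, 0.705, 0.0, 0.0]
ft_force: [-0.4, -0.1, -6.1]
grip_width: 0.173
grasp_force: 107.5
```

step_arm:
  moves:
    - [1,0,0,0,0,0,0]
    - [1,0,0,0,0,0,0]
    - [1,0,0,0,0,0,0]
    - [1,0,0,0,0,0,0]
    - [1,0,0,0,0,0,0]
    - [1,0,0,0,0,0,0]
    - [1,0,0,0,0,0,0]
    - [1,0,0,0,0,0,0]

```text
clock: 12.05
position: [0.5131, 0.2118, 0.2374]
ee_rot: [0.709, 0.705, 0.0, 0.0]
ft_force: [-0.3, -0.1, -5.8]
grip_width: 0.175
grasp_force: 107.5
```

```bash
python3 - <<'E'
from t import *
est()
# transit profile: from (0.5131,.2118) yaw -.005 to handle on stand, yaw .170; 9 s min-jerk
p0=np.array([513.1,211.8]); g=np.array([453.2,-221.8]); 
T=9.; D=g-p0; dy=.175
t=np.arange(1,91)/10; u=t/T
s=10*u**3-15*u**4+6*u**5; a=(60*u-180*u**2+120*u**3)/T**2
yaw=-.005+dy*s
acc=np.outer(a,D)/1e3; ay=-np.sin(yaw)*acc[:,0]+np.cos(yaw)*acc[:,1]
print(D,'peak ay',abs(ay).max(),'tilt',(.56*ay/5.4).round(4)[::10])
for k in range(9):
    i=np.arange(10*k,10*k+10); b=s[10*k-1] if k else 0
    print(k,[[round(v,1) for v in (D[0]*(s[j]-b),D[1]*(s[j]-b),)]+[round(dy*(s[j]-b),3)] for j in i])
E
```

```text
t12.10 q=-0.0023 perp0.0 n110 pos [0.5131 0.2118 0.2373] rv [ 0.     -0.0001 -0.005 ] F [ 0.1  0.2 -6.2] M [-0.04  0.23  0.02] gf 107.5 jv 0.003
[ -59.9 -433.6] peak ay 0.030876771537579468 tilt [-0.0004 -0.0027 -0.0032 -0.0023 -0.0007  0.0011  0.0025  0.0031  0.0023]
0 [[np.float64(-0.0), np.float64(-0.0), np.float64(0.0)], [np.float64(-0.0), np.float64(-0.0), np.float64(0.0)], [np.float64(-0.0), np.float64(-0.2), np.float64(0.0)], [np.float64(-0.0), np.float64(-0.4), np.float64(0.0)], [np.float64(-0.1), np.float64(-0.7), np.float64(0.0)], [np.float64(-0.2), np.float64(-1.2), np.float64(0.0)], [np.float64(-0.2), np.float64(-1.8), np.float64(0.001)], [np.float64(-0.4), np.float64(-2.7), np.float64(0.001)], [np.float64(-0.5), np.float64(-3.7), np.float64(0.001)], [np.float64(-0.7), np.float64(-5.0), np.float64(0.002)]]
1 [[np.float64(-0.2), np.float64(-1.5), np.float64(0.001)], [np.float64(-0.5), np.float64(-3.3), np.float64(0.001)], [np.float64(-0.7), np.float64(-5.4), np.float64(0.002)], [np.float64(-1.1), np.float64(-7.7), np.float64(0.003)], [np.float64(-1.4), np.float64(-10.4), n
[... 3670 characters left out ...]
t64(0.01)], [np.float64(-3.7), np.float64(-26.6), np.float64(0.011)], [np.float64(-3.9), np.float64(-28.1), np.float64(0.011)]]
8 [[np.float64(-0.2), np.float64(-1.3), np.float64(0.001)], [np.float64(-0.3), np.float64(-2.3), np.float64(0.001)], [np.float64(-0.4), np.float64(-3.2), np.float64(0.001)], [np.float64(-0.5), np.float64(-3.8), np.float64(0.002)], [np.float64(-0.6), np.float64(-4.3), np.float64(0.002)], [np.float64(-0.6), np.float64(-4.6), np.float64(0.002)], [np.float64(-0.7), np.float64(-4.8), np.float64(0.002)], [np.float64(-0.7), np.float64(-5.0), np.float64(0.002)], [np.float64(-0.7), np.float64(-5.0), np.float64(0.002)], [np.float64(-0.7), np.float64(-5.0), np.float64(0.002)]]
```

The hold is done (7.3 to 12.1 s, trolley at -2 mm). First half of the transfer: constant small acceleration with matching tilt.

step_arm:
  moves:
    - [1,0,-0.2,0,0.002,0,0]
    - [1,-0.1,-0.7,0,0.0036,0,0.0003]
    - [1,-0.2,-1.6,0,0.0036,0,0.0006]
    - [1,-0.4,-2.8,0,0.0036,0,0.0011]
    - [1,-0.6,-4.3,0,0.0036,0,0.0017]
    - [1,-0.9,-6.2,0,0.0036,0,0.0025]
    - [1,-1.2,-8.5,0,0.0036,0,0.0034]
    - [1,-1.5,-11.1,0,0.0036,0,0.0045]
    - [1,-1.9,-14.1,0,0.0036,0,0.0057]
    - [1,-2.4,-17.4,0,0.0036,0,0.007]

```text
clock: 13.1
position: [0.5106, 0.1941, 0.2373]
ee_rot: [0.706, 0.708, 0.001, -0.001]
ft_force: [-0.1, -0.6, -6.6]
grip_width: 0.172
grasp_force: 107.5
```

step_arm:
  moves:
    - [1,-0.5,-3.6,0,0,0,0.0015]
    - [1,-1,-7.6,0,0,0,0.003]
    - [1,-1.6,-11.9,0,0,0,0.0048]
    - [1,-2.3,-16.6,0,0,0,0.0067]
    - [1,-3,-21.7,0,0,0,0.0087]
    - [1,-3.7,-27,0,0,0,0.0109]
    - [1,-4.5,-32.8,0,0,0,0.0132]
    - [1,-5.4,-38.8,0,0,0,0.0156]
    - [1,-6.3,-45.3,0,0,0,0.0183]
    - [1,-7.2,-52,0,0,0,0.021]

```text
clock: 14.1
position: [0.5034, 0.1418, 0.2373]
ee_rot: [0.699, 0.715, 0.001, -0.001]
ft_force: [0.5, -0.6, -5.8]
grip_width: 0.175
grasp_force: 107.5
```

step_arm:
  moves:
    - [1,-1,-7.2,0,0,0,0.0029]
    - [1,-2,-14.6,0,0,0,0.0059]
    - [1,-3.1,-22.4,0,0,0,0.009]
    - [1,-4.2,-30.6,0,0,0,0.0123]
    - [1,-5.4,-39.1,0,0,0,0.0158]
    - [1,-6.6,-47.6,0,-0.0036,0,0.0192]
    - [1,-7.7,-55.8,0,-0.0072,0,0.0225]
    - [1,-8.8,-63.6,0,-0.0072,0,0.0256]
    - [1,-9.8,-71,0,-0.0072,0,0.0286]
    - [1,-10.8,-78.2,0,-0.0072,0,0.0315]

```text
clock: 15.1
position: [0.4926, 0.0636, 0.2373]
ee_rot: [0.688, 0.726, -0.001, 0.001]
ft_force: [-0.1, -1.2, -5.9]
grip_width: 0.173
grasp_force: 107.5
```

step_arm:
  moves:
    - [1,-0.9,-6.7,0,0,0,0.0027]
    - [1,-1.8,-13.2,0,0,0,0.0053]
    - [1,-2.6,-19.2,0,0,0,0.0077]
    - [1,-3.5,-25,0,0,0,0.0101]
    - [1,-4.2,-30.3,0,0,0,0.0122]
    - [1,-4.9,-35.4,0,0,0,0.0143]
    - [1,-5.5,-40.1,0,0,0,0.0162]
    - [1,-6.1,-44.4,0,0,0,0.0179]
    - [1,-6.7,-48.4,0,0,0,0.0195]
    - [1,-7.2,-52,0,0,0,0.021]

```text
clock: 16.1
position: [0.4854, 0.0119, 0.2373]
ee_rot: [0.68, 0.733, -0.001, 0.001]
ft_force: [0.7, 0.2, -6.8]
grip_width: 0.17
grasp_force: 107.5
```

step_arm:
  moves:
    - [1,-0.5,-3.3,0,0,0,0.0013]
    - [1,-0.9,-6.3,0,0,0,0.0025]
    - [1,-1.2,-8.9,0,0,0,0.0036]
    - [1,-1.5,-11.2,0,0,0,0.0045]
    - [1,-1.8,-13.1,0,0,0,0.0053]
    - [1,-2,-14.6,0,0,0,0.0059]
    - [1,-2.2,-15.8,0,0,0,0.0064]
    - [1,-2.3,-16.7,0,0,0,0.0067]
    - [1,-2.4,-17.2,0,0.001,0,0.0069]
    - [1,-2.4,-17.4,0,0.0036,0,0.007]

```text
clock: 17.1
position: [0.4831, -0.0052, 0.2373]
ee_rot: [0.677, 0.736, 0.0, -0.0]
ft_force: [1.0, 0.3, -6.7]
grip_width: 0.167
grasp_force: 107.5
```

```bash
python3 -c "
from t import *
for i in range(3): est()"
```

```text
t17.15 q=-0.0019 perp0.1 n149 pos [ 0.4831 -0.0053  0.2373] rv [ 0.0003 -0.0001  0.0825] F [-0.8 -0.7 -6.4] M [-0.06  0.28 -0.01] gf 107.5 jv 0.006
t17.20 q=-0.0021 perp-0.0 n148 pos [ 0.4831 -0.0053  0.2373] rv [ 0.0002 -0.0001  0.0824] F [-0.1  0.3 -6.7] M [-0.07  0.26 -0.01] gf 107.5 jv 0.005
t17.25 q=-0.0018 perp0.1 n151 pos [ 0.4831 -0.0052  0.2374] rv [ 0.0001 -0.0002  0.0825] F [ 0.6 -0.5 -7. ] M [-0.02  0.26 -0.01] gf 107.5 jv 0.003
```

The trolley did not move. Repeating for the second half.

step_arm:
  moves:
    - [1,0,-0.2,0,0.002,0,0]
    - [1,-0.1,-0.7,0,0.0036,0,0.0003]
    - [1,-0.2,-1.6,0,0.0036,0,0.0006]
    - [1,-0.4,-2.8,0,0.0036,0,0.0011]
    - [1,-0.6,-4.3,0,0.0036,0,0.0017]
    - [1,-0.9,-6.2,0,0.0036,0,0.0025]
    - [1,-1.2,-8.5,0,0.0036,0,0.0034]
    - [1,-1.5,-11.1,0,0.0036,0,0.0045]
    - [1,-1.9,-14.1,0,0.0036,0,0.0057]
    - [1,-2.4,-17.4,0,0.0036,0,0.007]

```text
clock: 18.25
position: [0.4806, -0.0229, 0.2373]
ee_rot: [0.675, 0.738, 0.001, -0.001]
ft_force: [-0.1, -0.6, -5.8]
grip_width: 0.174
grasp_force: 107.5
```

step_arm:
  moves:
    - [1,-0.5,-3.6,0,0,0,0.0015]
    - [1,-1,-7.6,0,0,0,0.003]
    - [1,-1.6,-11.9,0,0,0,0.0048]
    - [1,-2.3,-16.6,0,0,0,0.0067]
    - [1,-3,-21.7,0,0,0,0.0087]
    - [1,-3.7,-27,0,0,0,0.0109]
    - [1,-4.5,-32.8,0,0,0,0.0132]
    - [1,-5.4,-38.8,0,0,0,0.0156]
    - [1,-6.3,-45.3,0,0,0,0.0183]
    - [1,-7.2,-52,0,0,0,0.021]

```text
clock: 19.25
position: [0.4734, -0.0752, 0.2374]
ee_rot: [0.667, 0.745, 0.001, -0.001]
ft_force: [0.3, 0.5, -5.8]
grip_width: 0.17
grasp_force: 107.5
```

step_arm:
  moves:
    - [1,-1,-7.2,0,0,0,0.0029]
    - [1,-2,-14.6,0,0,0,0.0059]
    - [1,-3.1,-22.4,0,0,0,0.009]
    - [1,-4.2,-30.6,0,0,0,0.0123]
    - [1,-5.4,-39.1,0,0,0,0.0158]
    - [1,-6.6,-47.6,0,-0.0036,0,0.0192]
    - [1,-7.7,-55.8,0,-0.0072,0,0.0225]
    - [1,-8.8,-63.6,0,-0.0072,0,0.0256]
    - [1,-9.8,-71,0,-0.0072,0,0.0286]
    - [1,-10.8,-78.2,0,-0.0072,0,0.0315]

```text
clock: 20.25
position: [0.4626, -0.1534, 0.2373]
ee_rot: [0.655, 0.756, -0.001, 0.001]
ft_force: [-0.0, 0.6, -6.5]
grip_width: 0.178
grasp_force: 107.5
```

step_arm:
  moves:
    - [1,-0.9,-6.7,0,0,0,0.0027]
    - [1,-1.8,-13.2,0,0,0,0.0053]
    - [1,-2.6,-19.2,0,0,0,0.0077]
    - [1,-3.5,-25,0,0,0,0.0101]
    - [1,-4.2,-30.3,0,0,0,0.0122]
    - [1,-4.9,-35.4,0,0,0,0.0143]
    - [1,-5.5,-40.1,0,0,0,0.0162]
    - [1,-6.1,-44.4,0,0,0,0.0179]
    - [1,-6.7,-48.4,0,0,0,0.0195]
    - [1,-7.2,-52,0,0,0,0.021]

```text
clock: 21.25
position: [0.4554, -0.2051, 0.2373]
ee_rot: [0.647, 0.762, -0.001, 0.001]
ft_force: [-0.2, 0.7, -5.6]
grip_width: 0.174
grasp_force: 107.5
```

step_arm:
  moves:
    - [1,-0.5,-3.3,0,0,0,0.0013]
    - [1,-0.9,-6.3,0,0,0,0.0025]
    - [1,-1.2,-8.9,0,0,0,0.0036]
    - [1,-1.5,-11.2,0,0,0,0.0045]
    - [1,-1.8,-13.1,0,0,0,0.0053]
    - [1,-2,-14.6,0,0,0,0.0059]
    - [1,-2.2,-15.8,0,0,0,0.0064]
    - [1,-2.3,-16.7,0,0,0,0.0067]
    - [1,-2.4,-17.2,0,0.001,0,0.0069]
    - [1,-2.4,-17.4,0,0.0036,0,0.007]

```text
clock: 22.25
position: [0.4531, -0.2222, 0.2374]
ee_rot: [0.644, 0.765, 0.0, -0.0]
ft_force: [-0.1, 0.6, -6.1]
grip_width: 0.17
grasp_force: 107.5
```

```bash
python3 -c "
from t import *
s,o,P,q=est()
im=s['image'].copy()
def st(L):
  a=.1702;R=np.array([[np.cos(a),-np.sin(a)],[np.sin(a),np.cos(a)]])
  return proj(s,[np.r_[np.array([.4946,-.2147])+R@np.array(l),.04] for l in L])
z=lambda L:cv2.polylines(im,[np.round(L*16).astype(int)],True,(255,0,255),1,cv2.LINE_AA,4)
z(P([(x,y,.012) for x,y in((-.06,.15),(-.06,-.15),(.06,-.15),(.06,.15))]))
z(st([(-.085,.17),(-.085,-.17),(.085,-.17),(.085,.17)]))
u,v=P([[.02,0,.0]])[0].astype(int)
X=np.hstack([cv2.resize(i[v-60:v+70,u-50:u+50],None,fx=4,fy=4,interpolation=cv2.INTER_CUBIC) for i in (s['image'],im)])
cv2.imwrite('pics/over.png',X)
t=cam('top'); cv2.imwrite('pics/top_over.png',t['image'])"
```

```text
t22.30 q=-0.0043 perp-0.2 n203 pos [ 0.4531 -0.2223  0.2373] rv [ 0.0003 -0.0002  0.17  ] F [ 0.2 -0.2 -6.3] M [-0.06  0.25 -0.04] gf 107.5 jv 0.007
```

View pics/over.png

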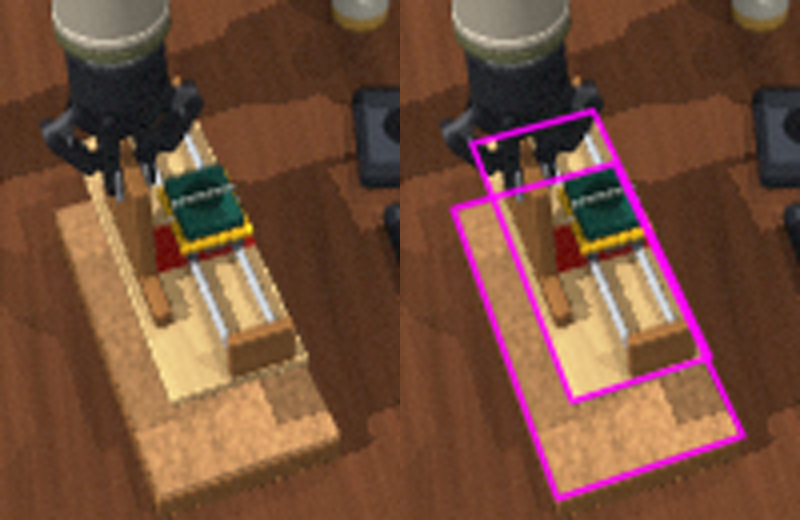

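Both outlines match the picture, and the trolley is still at about -3 mm over the band. Lowering.

step_arm:
  moves:
    - [1,0,0,-1,0,0,0]
    - [1,0,0,-4,0,0,0]
    - [1,0,0,-9,0,0,0]
    - [1,0,0,-16,0,0,0]
    - [1,0,0,-24,0,0,0]
    - [1,0,0,-32,0,0,0]
    - [1,0,0,-40,0,0,0]
    - [1,0,0,-48,0,0,0]
    - [1,0,0,-56,0,0,0]
    - [1,0,0,-63,0,0,0]

```text
clock: 23.35
position: [0.453, -0.2222, 0.1736]
ee_rot: [0.645, 0.765, -0.0, -0.0]
ft_force: [-0.3, 0.2, -6.5]
grip_width: 0.177
grasp_force: 107.5
```

step_arm:
  moves:
    - [1,0,0,-6,0,0,0]
    - [1,0,0,-11,0,0,0]
    - [1,0,0,-15,0,0,0]
    - [1,0,0,-18,0,0,0]
    - [1,0,0,-20,0,0,0]
    - [1,0,0,-22,0,0,0]
    - [1,0,0,-24,0,0,0]
    - [1,0,0,-26,0,0,0]
    - [1,0,0,-27,0,0,0]
    - [1,0,0,-28,0,0,0]

```text
clock: 24.35
position: [0.4531, -0.2222, 0.1463]
ee_rot: [0.644, 0.765, 0.0, 0.0]
ft_force: [-0.9, -0.3, -5.8]
grip_width: 0.175
grasp_force: 107.5
```

```bash
python3 -c "
from t import *
for i in range(2): est()"
```

```text
t24.40 q=-0.0038 perp-0.2 n190 pos [ 0.453  -0.2222  0.1462] rv [ 0.   -0.    0.17] F [ 0.   0.2 -6.7] M [-0.06  0.31  0.03] gf 107.5 jv 0.004
t24.45 q=-0.0046 perp-0.1 n181 pos [ 0.453  -0.2222  0.1463] rv [0.   0.   0.17] F [ 0.2  0.4 -6.5] M [-0.03  0.3   0.02] gf 107.5 jv 0.004
```

step_arm:
  moves:
    - [1,0,0,-0.5,0,0,0]
    - [1,0,0,-1,0,0,0]
    - [1,0,0,-1.5,0,0,0]
    - [1,0,0,-2,0,0,0]
    - [1,0,0,-2.5,0,0,0]
    - [1,0,0,-3,0,0,0]
    - [1,0,0,-3.3,0,0,0]
    - [1,0,0,-3.6,0,0,0]
    - [1,0,0,-3.9,0,0,0]
    - [1,0,0,-4,0,0,0]

```text
clock: 25.45
position: [0.4531, -0.2222, 0.1423]
ee_rot: [0.644, 0.765, 0.0, 0.0]
ft_force: [-0.2, -0.3, -6.6]
grip_width: 0.173
grasp_force: 107.5
```

step_arm:
  moves:
    - [1,0,0,-0.2,0,0,0]
    - [1,0,0,-0.4,0,0,0]
    - [1,0,0,-0.6,0,0,0]
    - [1,0,0,-0.8,0,0,0]
    - [1,0,0,-0.8,0,0,0]

```text
clock: 25.95
position: [0.453, -0.2222, 0.1417]
ee_rot: [0.645, 0.765, 0.0, -0.0]
ft_force: [-1.8, 1.1, -2.0]
grip_width: 0.17
grasp_force: 108.2
```

```bash
python3 -c "
from t import *
for i in range(2): est()"
```

```text
t26.00 q=-0.0040 perp-0.1 n186 pos [ 0.4531 -0.2223  0.1417] rv [ 1.0e-04 -2.0e-04  1.7e-01] F [-2.1  1.2 -1.7] M [0.15 0.56 0.08] gf 108.2 jv 0.002
t26.05 q=-0.0037 perp-0.0 n188 pos [ 0.4531 -0.2223  0.1417] rv [ 1.000e-04 -2.000e-04  1.699e-01] F [-3.1  0.8 -2.6] M [0.14 0.62 0.04] gf 108.2 jv 0.001
```

step_arm:
  moves:
    - [1,0,0,-0.2,0,0,0]
    - [1,0,0,-0.4,0,0,0]
    - [1,0,0,-0.4,0,0,0]
    - [1,0,0,-0.4,0,0,0]

```text
clock: 26.45
position: [0.453, -0.2223, 0.1416]
ee_rot: [0.645, 0.765, 0.0, -0.0]
ft_force: [-6.4, 1.7, 4.3]
grip_width: 0.174
grasp_force: 109.2
```

step_arm:
  moves:
    - [1,0,0,0,0,0,0]
    - [1,0,0,0,0,0,0]
    - [1,0,0,0,0,0,0]
  grip_force: 20

```text
clock: 26.75
position: [0.453, -0.2223, 0.1416]
ee_rot: [0.645, 0.765, 0.0, -0.0]
ft_force: [-5.7, 1.5, 4.9]
grip_width: 0.173
grasp_force: 109.2
```

```bash
python3 -c "
from t import *
est()"
```

```text
t26.80 q=-0.0042 perp-0.0 n187 pos [ 0.453  -0.2223  0.1416] rv [ 0.0004 -0.0002  0.1698] F [-5.8  1.8  6. ] M [0.35 1.28 0.03] gf 109.2 jv 0.002
```

Seated. Opening slowly.

step_arm:
  moves:
    - [0.85,0,0,0,0,0,0]
    - [0.82,0,0,0,0,0,0]
    - [0.8,0,0,0,0,0,0]
    - [0.78,0,0,0,0,0,0]
    - [0.74,0,0,0,0,0,0]
    - [0.68,0,0,0,0,0,0]
    - [0.6,0,0,0,0,0,0]
    - [0.5,0,0,0,0,0,0]
    - [0.45,0,0,0,0,0,0]
    - [0.45,0,0,0,0,0,0]
  grip_force: 20

```text
clock: 27.8
position: [0.4531, -0.2223, 0.1411]
ee_rot: [0.645, 0.765, 0.0, 0.0]
ft_force: [1.2, -0.3, -0.3]
grip_width: 0.548
grasp_force: 0.0
```

```bash
python3 -c "
from t import *
est()"
```

```text
t27.85 q=-0.0041 perp-0.2 n182 pos [ 0.4531 -0.2222  0.1411] rv [ 0.0e+00 -1.0e-04  1.7e-01] F [ 0.1 -0.6 -0.3] M [ 0.01  0.04 -0.01] gf 0.0 jv 0.003
```

Free of the handle, trolley still at -4 mm. Retracting up, then back toward +y to clear the top view.

step_arm:
  moves:
    - [0.45,0,0,4,0,0,0]
    - [0.45,0,0,12,0,0,0]
    - [0.45,0,0,25,0,0,0]
    - [0.45,0,0,42,0,0,0]
    - [0.45,0,0,60,0,0,0]
    - [0.45,0,0,80,0,0,0]
    - [0.45,0,0,100,0,0,0]
    - [0.45,0,10,115,0,0,0]
    - [0.45,0,30,125,0,0,0]
    - [0.45,0,60,130,0,0,0]

```text
clock: 28.85
position: [0.4532, -0.1632, 0.2734]
ee_rot: [0.646, 0.764, 0.001, 0.001]
ft_force: [0.2, 0.0, -0.8]
grip_width: 0.551
grasp_force: 0.0
```

step_arm:
  moves:
    - [0.45,0,35,0,0,0,0]
    - [0.45,0,70,0,0,0,0]
    - [0.45,0,110,0,0,0,0]
    - [0.45,0,150,0,0,0,0]
    - [0.45,0,190,0,0,0,0]
    - [0.45,0,225,0,0,0,0]
    - [0.45,0,255,0,0,0,0]
    - [0.45,0,275,0,0,0,0]
    - [0.45,0,280,0,0,0,0]
    - [0.45,0,280,0,0,0,0]

```text
clock: 29.85
position: [0.4532, 0.1178, 0.2718]
ee_rot: [0.644, 0.765, 0.0, 0.0]
ft_force: [0.3, -0.2, 0.3]
grip_width: 0.551
grasp_force: 0.0
```

```bash
python3 -c "
from h import *
c=cam('top'); s=cam('side')
X=np.zeros((440,800,3),np.uint8)
A=cv2.resize(c['image'][195:275,325:440],None,fx=4.4,fy=4.4,interpolation=cv2.INTER_CUBIC)
B=cv2.resize(s['image'][200:305,255:340],None,fx=3.4,fy=3.4,interpolation=cv2.INTER_CUBIC)
X[:A.shape[0],:A.shape[1]]=A; X[:B.shape[0],508:508+B.shape[1]]=B; cv2.imwrite('pics/fin.png',X); print(A.shape,B.shape)"
```

```text
(352, 506, 3) (357, 289, 3)
```

View pics/fin.png

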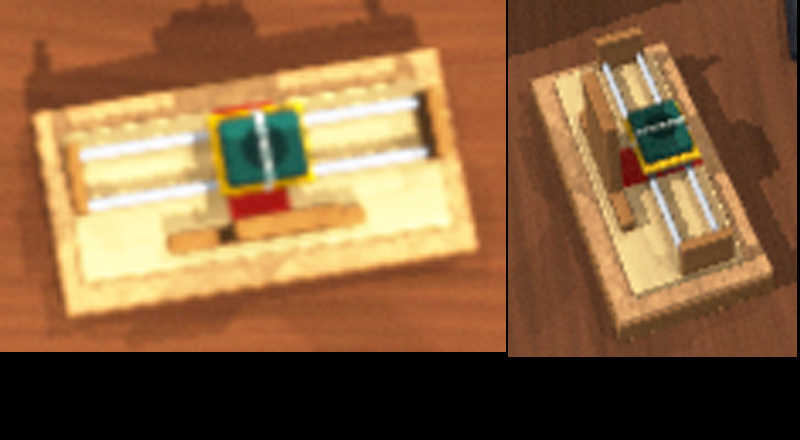

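The rack sits square and centred on the stand, with the white line at about (262,150) over the red band. Handing in.

```bash
python3 -c "
from workcell import manip
print(manip.hand_in())"
```

```text
the job is handed in; nothing more can be done
None
```

The rack was lifted to about 13.5 cm, the trolley was held over the red band for more than 4 s, and the rack now sits released, centred and square on the stand with the trolley about 4 mm off the band's middle; I handed it in at about 30 s, and no verdict came back.

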